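Release a left-hand clamp and take out the pump cassette

TASK

The pump cassette is held in its bed by a clamp screw with a left-hand thread: feel that its lever gives clockwise (seen from above), unscrew it that way as far as the end of its thread, and never force it at either end. Then slide the cassette out along its guide rails, away from the bridge, before you lift it, and set it down gently, flat inside the steel service tray. Leave the lever wound open and the other things on the bench where they are.

Things in the scene. Friction and masses are not known exactly. Their poses are not given: they have to be found in the camera images.
- bed: Fixed grey pump bed, 100 (x) by 220 mm (y), floor plate 12 mm thick; origin at the centre of its underside, on the bench, z up. Guide rails 10 mm high stand on the plate along y = -15 to +110 mm, inner faces at x = +/-31 mm. A steel bridge crosses at y = -89 to -61 mm: uprights at x = +/-31 to 45 mm, crossbar z = 50 to 64 mm. The cassette slides out along +y, away from the bridge.
- lever: Dark steel crank lever of the clamp screw, above the bridge. Origin on the screw axis (bed x = 0, y = -75 mm) at the underside of its hub (32 mm diameter, 16 mm tall); z up, x along the arm. The arm (14 mm wide, top 15 mm above the origin) carries at 70 mm from the axis an upright black round handle of 18 mm diameter, from 16 to 62 mm above the origin.
- lever_hub (a point): Top of the hub, on the screw axis, 16 mm above the lever's origin. Clockwise from above raises lever and screw 3.5 mm per rad: this point is 82.0 mm above the bench when tight, 91.1 mm at the end of the thread. At first it is tight or partly backed off: 1.6 to 2.6 rad of clockwise turn remain, to be felt. The screw's 20 mm foot, under the bridge, blocks the cassette until it is nearly 2 rad open.
- lever_grip (a point): On the axis of the lever's round handle, 45 mm above the lever's origin (17 mm below the handle's top); grip or push here. Turning takes a steady 0.45 N m (6 to 7 N here); the lever stays where it is left. Both ends of the thread are springy stops: about 2.5 N more here per mm past the end. A rise to 11 to 16 N is the end; 20 N and more forces it.
- cassette: Loose pump cassette, 0.3 to 0.5 kg; origin at the underside centre of its grey block (56 x, 60 y, 35 mm tall). Starts on the bed's floor plate, axes along the bed's, origin at bed y = 20 mm, 3 mm clear of each rail. A steel sole, 10 mm thick, runs to y = +60 mm and, as a 44 mm wide tongue, to y = -116 mm under the bridge, ending in a 16 mm tall lip behind the screw's foot. Clear of both after sliding 36 mm.
- cassette_grip (a point): Point in the black grip block on top of the cassette (22 mm in x, 30 mm in y, from 35 to 67 mm above the cassette's origin), 55 mm above the origin; grip it across its 22 mm width, along the cassette's x.
- cassette_mid (a point): Middle of the cassette's outline (56 by 176 mm, sole and tongue included) at its underside: cassette frame (0, -28, 0) mm.
- tray: Fixed open steel service tray, 140 mm (x) by 220 mm (y) outside, 25 mm high, walls and floor 4 mm thick; origin at the centre of its underside, z up.
- tray_in (a point): Centre of the tray's inner floor, 4 mm above the bench.
- screwdriver: Bystander: screwdriver, 200 mm long, lying; leave alone.
- jar: Bystander: small jar, 56 mm diameter, 70 mm tall; leave alone.
- spanner: Bystander: spanner, 180 mm long, lying; leave alone.
- collar: Bystander: rubber collar, 60 mm outer diameter, 18 mm high; leave alone.
- tin: Bystander: small steel bowl, 70 mm diameter, 30 mm high; leave alone.
- terminal_box: Bystander: grey terminal box, 70 by 50 by 35 mm; leave alone.
- spray: Bystander: bottle, 60 mm diameter, 130 mm tall; leave alone.
Not all that is in view belongs to the job. Leave any orange or yellow look-alike of the cassette alone. Leave any green look-alike of the bed alone.

How it is judged:
On the way, in this order (a step that is already met when the one before it is completed fails the run):
1. the clamp screw is unscrewed to the end of its thread (raised at least 8.75 mm of 9.1) with the cassette still in its bed (z of lever in the frame of bed above 0.07475 m and y of cassette in the frame of bed below 0.03 m), for 0.2 s.
2. the cassette is slid at least 34 mm out, still down between the rails (y of cassette in the frame of bed between 0.054 and 0.09 m and z of cassette in the frame of bed below 0.018 m and x of cassette in the frame of bed between -0.006 and 0.006 m), for 0.05 s.
At the end, for the whole second after the job is handed in: The cassette rests flat (within 0.06 rad, underside within 6 mm of the inner floor) inside the tray, its middle within 50 mm of the tray's centre, still and released; the lever is still wound open (raised at least 8.6 mm of 9.1) (horizontal distance between cassette_mid and tray_in below 0.05 m and z of cassette in the frame of tray_in below 0.006 m and angle between cassette's own z axis and vertical below 0.06 rad and linear speed of cassette below 0.01 m/s and contact force between the fingers and cassette below 0.1 N and z of lever in the frame of bed above 0.0746 m); the robot touches nothing.
It fails at once if the lever is forced past the open or the tight end of its thread (0.08 rad past the end, about 20 N at the handle: raised over 9.38 mm, or 0.28 mm below tight) (z of lever in the frame of bed above 0.07538 m or z of lever in the frame of bed below 0.06572 m).
It fails at once if the cassette is put down roughly (more than 80 N between it and the tray) (contact force between cassette and tray above 80 N).
It fails at once if a bystander is moved more than 30 mm (distance of any of screwdriver, jar, spanner, collar, tin, terminal_box, spray from where it was at the start of the episode above 0.03 m).
It also fails if it takes over 72 s, if anything falls off the work surface, if the arm or the gripper's body presses on something with over 40 N, if the wrist force passes 120 N, or if a joint passes its speed limit or range.

ROBOT

A 7-joint arm with a two-finger parallel gripper is mounted at the origin on the work surface. World frame = base frame: x ahead of the robot, y to its left, z up, the work surface at z = 0. Lengths are in m, angles in rad, forces in N, time in s.
With the tool pointing down it reaches from about 0.4 to 0.85 m from the base axis. Payload 10.4 kg.
Tool frame: the origin (TCP) lies on the mounting face of the last link; the fingertips stand 173 mm ahead of it and the grasp point (between the pads) lies 155 mm ahead of it (manip.tip_extent is the distance from the TCP to the fingertips, in m); z points along the fingers, y is the line along which they close (so a half turn about z gives the same grasp; the last joint's range is limited). The gripper opens to 85 mm and grips with 20 to 120 N. Pads are 22 mm wide; open, the fingers measure 114 mm over their backs; the gripper's body (76 mm by 85 mm) begins 54 mm behind the grasp point. The pads swing forward as they close: fully open they stand 13 mm farther back than shut.
Start: joints at [-0.023, 0.332, -0.065, 1.46, 0.022, 1.35, -0.088], TCP at [0.625, 0, 0.405] pointing down, gripper open.
Joint ranges: [-2.6, 2.6], [-0.5, 2.12], [-1.47, 1.34], [0.16, 2.42], [-1.27, 4.41], [0.06, 2.06], [-2.6, 2.6]. Speed limits (rad/s): [2.22, 2.22, 2.79, 2.79, 3.14, 3.14, 3.14].

INTERFACE

Orientations are given as a unit quaternion [x, y, z, w].
In Python, from workcell import manip gives the robot as it stands.
- The arm moves only by the tool move_arm, never from a script. Its argument "plan" is one flat list of numbers, 7 for each row, row after row: the turn, a rotation vector about the tool's x, y, z in rad, then the shift along the tool's x, y, z in m, then the finger opening in m, from 0 to 0.0854. In form: [ax, ay, az, dx, dy, dz, gripper, ax, ay, az, dx, dy, dz, gripper, ...]. A call has 1 to 12 rows; each row is the pose to reach, as a shift and turn from the pose commanded when the call began, along the tool's axes at that moment; what a row does not reach only later rows make up. A row lasts 1/8 s, in which the tool goes at most 62.5 mm and 10.7 degrees, less where a joint would pass 70% of its speed; a pose out of reach is approached as far as the arm can. A call with a gripper value outside its range is refused whole. The fingers move at their own pace and stop on an object; "squeeze" is the grip in N (left out, the last holds). Time passes only in rows, so rows that repeat a pose let the fingers close. It gives the time, the measured TCP pose, the force, the opening and the grip force at its end, in the units of the state.
- manip.get_obs(): the state, without advancing time (a new reading comes with each control period).
- manip.camera(name): name is "scene" or "side" or "wrist"; returns a dict with "color" (480x640x3 uint8, red, green, blue), "fx", "fy", "cx", "cy" (pixels), "dist" ([k1, k2, p1, p2, k3] as OpenCV has them; the pictures are not rectified), "cam_to_world" (4x4, takes a point from camera to world coordinates); the wrist camera has in their place "mount" (4x4, takes a point from camera to tool coordinates, whose origin is the TCP and whose axes are the flange's). Camera axes: x right, y down, z forward; pixel columns grow to the right and rows downward; lengths in m; the calibration is good to about 2 mm. A picture is of the moment at which its call begins: read the wrist's pose just before it. There is no depth.
- manip.hand_in(): hands the job in; it is judged then, once.
Trained networks look in a picture, given as the dict that the camera call returned (one of the last four; its "shot" number tells which), for a name from the list of things; names that differ only in an ending like _2 or _b are one class to them, and where a whole thing is asked for, a point or a joint stands for the part that bears it (a point fixed in the world has none). Each returns a list of dicts, best first, with "conf" (0 to 1); they miss things now and then, are a little off and sometimes report something else, mostly with a low value. They report only what shows in the picture. A call takes as long as a camera call. They do not tell look-alikes from the thing itself.
- manip.look_for(picture, label): "position" ([x, y, z] in m, in the coordinates of the camera as it stood for that picture, good to about 4 mm: the middle of the surface that is visible of it).
- manip.silhouettes(picture, label): "pixels" (480x640 bool, what is visible of it).
- manip.tip_of(picture, label): "position" ([x, y, z] in m, in the coordinates of the camera as it stood for that picture, good to about 4 mm: a listed point, or the origin of a listed thing).
The state is a dict: "clock": time; "joint_pos": joint angles; "joint_velocities": joint speeds; "tau": joint torques, N m; "position": TCP position; "ee_rot": TCP orientation; "ft_force": force on the tool from outside, world axes, zero at the start; "torque": the same for the moment, N m; "grip_width": opening from 0.0 (shut) to 1.0 (fully open); "grasp_force": force on a finger pad.
Only numpy, scipy, OpenCV 4.12 (cv2) and the standard library are available. Lean on these libraries where they do the work, as an engineer would, in place of code of your own. Each camera call takes 0.05 s, during which the arm holds its last target. There are 200 camera calls.

## Working session

There is one attempt and no reset: what is moved stays moved. The work goes in short steps, Python scripts to look and compute and a tool call to move; the robot and the scene stay as the last step left them, time stands still between calls to the robot, and variables do not carry over. Pictures are saved under pics/ and viewed, at most 10 in all, crops included, and the job is handed in when it is done.

Besides the shell and the picture viewer there is one more tool, called after "Emit:" by a JSON object that holds its "name" and its "arguments", one argument or row to a line. move_arm: Moves the arm, as the interface text tells. Its arguments: {"type":"object","properties":{"plan":{"type":"array","items":{"type":"number"}},"squeeze":{"type":"number"}},"required":["plan"]}

```bash
mkdir -p pics
cat > h.py <<'E'
import numpy as np, cv2
from scipy.spatial.transform import Rotation as R
from workcell import manip
def shot(n):
    o=manip.get_obs(); c=manip.camera(n)
    if 'cam_to_world' in c: T=np.array(c['cam_to_world'])
    else:
        W=np.eye(4);W[:3,:3]=R.from_quat(o['ee_rot']).as_matrix();W[:3,3]=o['position'];T=W@np.array(c['mount'])
    return c,T
def tw(T,p): return (T@np.r_[p,1])[:3]
def save(c,f): cv2.imwrite('pics/'+f,c['color'][:,:,::-1])
def find(c,T,l,f='tip_of'):
    for d in getattr(manip,f)(c,l)[:3]: print(l,f,np.round(tw(T,d['position']),4),round(d['conf'],2))
E
python3 - <<'E'
from h import *
o=manip.get_obs();print({k:np.round(v,3) for k,v in o.items()})
for n in ['scene','side']:
    c,T=shot(n);save(c,n+'1.png');print(n,np.round(T[:3,3],2))
    for l in ['bed','lever','lever_hub','lever_grip','cassette','cassette_grip','cassette_mid','tray','tray_in']: find(c,T,l)
    for l in ['screwdriver','jar','spanner','collar','tin','terminal_box','spray']: find(c,T,l,'look_for')
E
```

```text
{'clock': np.float64(0.0), 'joint_pos': array([-0.023,  0.333, -0.065,  1.461,  0.022,  1.35 , -0.089]), 'joint_velocities': array([-0.002, -0.002, -0.   ,  0.002,  0.002,  0.   , -0.001]), 'tau': array([ 0.0000e+00, -6.2545e+01,  5.0000e-02, -3.9161e+01,  1.6000e-02,
        1.0000e-02, -0.0000e+00]), 'position': array([0.625, 0.   , 0.404]), 'ee_rot': array([ 0.707,  0.707, -0.001, -0.   ]), 'ft_force': array([-1.008, -0.692, -0.086]), 'torque': array([-0.019, -0.025,  0.037]), 'grasp_force': np.float64(0.0), 'grip_width': np.float64(0.997)}
scene [ 1.15 -0.33  1.06]
bed tip_of [ 0.203  -0.3961 -0.0033] 0.94
bed tip_of [ 0.5099 -0.0694 -0.0066] 0.66
lever tip_of [ 0.5101 -0.1462  0.0669] 0.72
lever_hub tip_of [ 0.5065 -0.1463  0.0806] 0.64
lever_hub tip_of [ 0.5091 -0.1479  0.0664] 0.43
lever_grip tip_of [ 0.5361 -0.0825  0.1091] 0.63
lever_grip tip_of [0.5007 0.2692 0.0038] 0.5
cassette tip_of [ 0.3328 -0.1099 -0.0049] 0.89
cassette tip_of [ 0.5094 -0.0511  0.0122] 0.7
cassette tip_of [ 0.3015  0.2515 -0.0004] 0.65
cassette_grip tip_of [ 0.5112 -0.056   0.0663] 0.85
cassette_grip 
[... 1340 characters left out ...]
9] 0.92
cassette_mid tip_of [ 0.5095 -0.0829  0.013 ] 0.86
cassette_mid tip_of [ 0.3375 -0.0773 -0.0014] 0.76
tray tip_of [0.4939 0.267  0.0039] 0.9
tray_in tip_of [0.4954 0.2672 0.0082] 0.87
tray_in tip_of [ 0.7822 -0.0216  0.0026] 0.44
screwdriver look_for [ 0.428  -0.4593  0.0233] 0.8
screwdriver look_for [ 0.5167 -0.084   0.0339] 0.62
jar look_for [ 0.6108 -0.4116  0.0535] 0.62
spanner look_for [0.6706 0.0918 0.0103] 0.51
collar look_for [ 0.3772 -0.2797  0.0166] 0.71
tin look_for [ 0.7444 -0.2239  0.0202] 0.67
tin look_for [0.6707 0.0902 0.012 ] 0.5
tin look_for [ 0.5256 -0.1092  0.0799] 0.18
terminal_box look_for [0.7082 0.2911 0.0338] 0.65
spray look_for [ 0.7842 -0.0446  0.0746] 0.75
```

View pics/scene1.png

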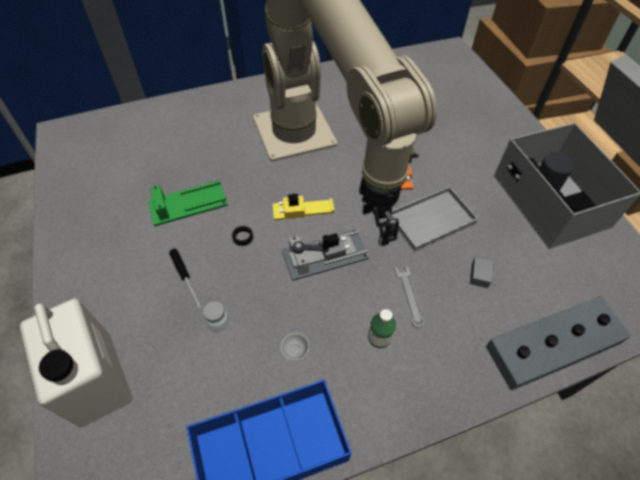

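View pics/side1.png

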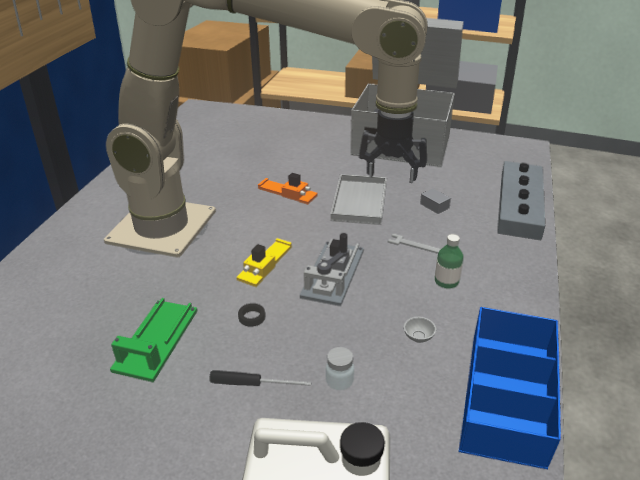

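The scene image shows the real grey bed at about (325,255), with its lever at (300,243) and cassette at (340,243). The tray is at (435,217). The green bed and the yellow and orange cassettes are look-alikes. Next I'll use the wrist camera from closer in.

Emit:
{"name": "move_arm", "arguments": {
  "plan": [0,0,0,-0.03,-0.03,0,0.085,0,0,0,-0.06,-0.06,0,0.085,0,0,0,-0.09,-0.09,0.0,0.085,0,0,0,-0.1,-0.11,0.0,0.085,0,0,0,-0.1,-0.11,0.0,0.085]
}}

```text
clock: 2.33
position: [0.5141, -0.1011, 0.4052]
ee_rot: [0.708, 0.706, 0.0, 0.0]
ft_force: [-0.5, 0.7, 0.5]
grip_width: 0.992
grasp_force: 0.0
```

Run:
```python
from h import *
c,T=shot('wrist');save(c,'w1.png');print(np.round(c['mount'],3));print(np.round(T[:3,3],3), manip.get_obs()['joint_pos'])
for l in ['bed','lever','lever_hub','lever_grip','cassette','cassette_grip','cassette_mid','tray','tray_in']: find(c,T,l)
```

```text
[[ 0.001 -0.949 -0.315  0.08 ]
 [ 1.     0.001  0.    -0.   ]
 [-0.    -0.315  0.949  0.031]
 [ 0.     0.     0.     1.   ]]
[ 0.514 -0.021  0.374] [ 1.17393000e-01  1.11605810e-01 -1.35197560e-02  1.72587008e+00
  1.37888627e-03  1.30316759e+00  1.02964168e-01]
lever tip_of [ 0.5096 -0.1451  0.0652] 0.94
lever tip_of [ 0.3773 -0.2699 -0.0006] 0.45
lever_hub tip_of [ 0.5067 -0.1481  0.081 ] 0.64
lever_grip tip_of [ 0.537  -0.0859  0.1111] 0.69
lever_grip tip_of [ 0.5057 -0.0508  0.0671] 0.18
cassette tip_of [ 0.3286 -0.105  -0.0005] 0.87
cassette tip_of [ 0.508  -0.0524  0.0078] 0.64
cassette tip_of [ 7.421e-01 -2.333e-01 -6.000e-04] 0.35
cassette_grip tip_of [ 0.5073 -0.0543  0.0659] 0.9
cassette_grip tip_of [ 0.3336 -0.1043  0.0517] 0.89
cassette_mid tip_of [ 0.5069 -0.0781  0.0135] 0.83
cassette_mid tip_of [ 0.3373 -0.0808  0.0028] 0.62
```

View pics/w1.png

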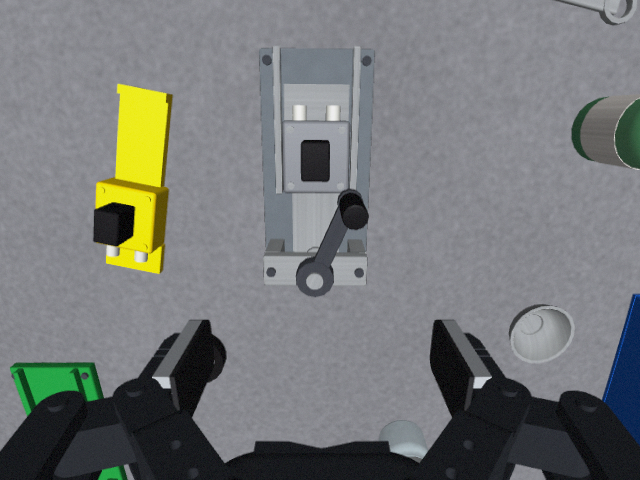

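The wrist image shows the hub at about (314,277), the handle top at (354,215), the far bed corners at (260,48) and (374,48), and the cassette grip at (315,160). I'll turn those pixels into positions.

```bash
cat >> h.py <<'E'
def ray(c,T,uv,z):
    K=np.array([[c['fx'],0,c['cx']],[0,c['fy'],c['cy']],[0,0,1]])
    p=cv2.undistortPoints(np.array([[uv]],float),K,np.array(c['dist']))[0,0]
    d=T[:3,:3]@np.r_[p,1];return T[:3,3]+d*(z-T[2,3])/d[2]
E
python3 - <<'E'
from h import *
c,T=shot('wrist')
g=cv2.cvtColor(c['color'],cv2.COLOR_RGB2BGR)
for n,uv,z in [('hub',(314.5,278),.082),('handletop',(354,215),.128),('cornL',(259.5,48),.012),('cornR',(374.5,48),.012),('brL',(264,284),.064),('brR',(367,284),.064),('gripTop',(315,163),.079),('bedLback',(264,250),.012),('bedRback',(369,250),.012)]: print(n,np.round(ray(c,T,uv,z),4))
cv2.imwrite('pics/w1c.png',cv2.resize(g[20:320,230:410],None,fx=2,fy=2,interpolation=cv2.INTER_CUBIC)[:600])
E
```

```text
hub [ 0.5093 -0.1432  0.082 ]
handletop [ 0.5362 -0.079   0.128 ]
cornL [0.4618 0.0396 0.012 ]
cornR [0.5601 0.0397 0.012 ]
brL [ 0.4648 -0.1566  0.064 ]
brR [ 0.5549 -0.1564  0.064 ]
gripTop [ 0.51   -0.0508  0.079 ]
bedLback [ 0.4581 -0.1429  0.012 ]
bedRback [ 0.5621 -0.1428  0.012 ]
```

View pics/w1c.png

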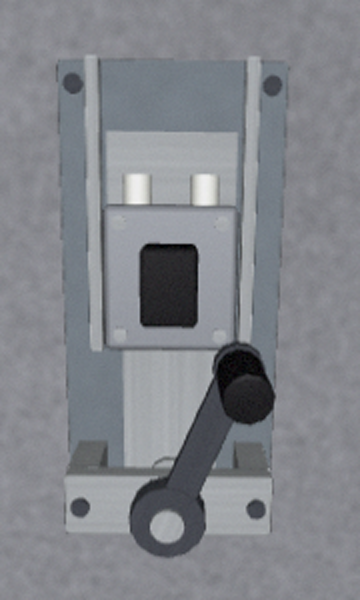

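Emit:
{"name": "move_arm", "arguments": {
  "plan": [0,0,-0.13,0.01,0.011,0.02,0.06,0,0,-0.26,0.02,0.022,0.05,0.06,0,0,-0.4,0.02,0.022,0.08,0.06,0,0,-0.4,0.02,0.022,0.11,0.06,0,0,-0.4,0.02,0.022,0.139,0.06,0,0,-0.4,0.02,0.022,0.139,0.06]
}}

```text
clock: 3.62
position: [0.5363, -0.0799, 0.2639]
ee_rot: [0.553, 0.833, -0.001, -0.002]
ft_force: [-0.4, 0.1, 0.3]
grip_width: 0.698
grasp_force: 0.0
```

Run:
```python
from h import *
o=manip.get_obs();print(o['clock'],o['position'],R.from_quat(o['ee_rot']).as_matrix().round(3),o['joint_pos'])
c,T=shot('wrist');save(c,'w2.png');print(np.round(ray(c,T,(320,300),.128),3))
for l in ['lever_hub','lever_grip','lever']: find(c,T,l)
```

```text
3.625 [ 0.53627345 -0.07991177  0.26387679] [[-0.389  0.921 -0.004]
 [ 0.921  0.389  0.   ]
 [ 0.002 -0.004 -1.   ]] [ 0.11596773  0.2799942  -0.05993194  1.83950004  0.01916692  1.02673157
  0.44840914]
[ 0.524 -0.054  0.128]
lever_grip tip_of [ 0.5357 -0.0844  0.1096] 0.68
lever tip_of [ 0.5084 -0.1459  0.0648] 0.65
```

View pics/w2.png

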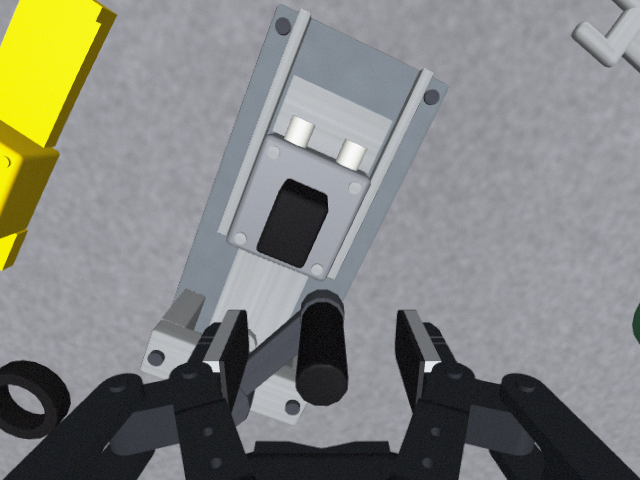

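The handle stands between the pads, with its top at about (322,383). I'll close on it.

Emit:
{"name": "move_arm", "arguments": {
  "plan": [0,0,0,-0.002,0,0,0.01,0,0,0,-0.002,0,0,0.01,0,0,0,-0.002,0,0,0.01,0,0,0,-0.002,0,0,0.01],
  "squeeze": 30
}}

```text
clock: 4.32
position: [0.5376, -0.0822, 0.2661]
ee_rot: [0.553, 0.833, -0.0, -0.0]
ft_force: [-4.4, -1.4, 5.9]
grip_width: 0.2
grasp_force: 29.6
```

Run:
```python
from h import *
o=manip.get_obs();print(o['clock'],o['position'],o['ft_force'],o['grip_width'],o['grasp_force'])
c,T=shot('wrist');save(c,'w3.png')
print(np.round(ray(c,T,(322,383),.128),4))
```

```text
4.325 [ 0.53756648 -0.08218287  0.26605282] [-4.39640243 -1.44872196  5.92325615] 0.19981583081558596 29.557254016399384
[ 0.5384 -0.085   0.128 ]
```

Emit:
{"name": "move_arm", "arguments": {
  "plan": [0,0,0.05,-0.0026,0.0023,-0.0002,0.01,0,0,0.1,-0.0053,0.0045,-0.0004,0.01,0,0,0.15,-0.0082,0.0065,-0.0005,0.01,0,0,0.2,-0.0111,0.0084,-0.0007,0.01,0,0,0.2,-0.0111,0.0084,-0.0007,0.01]
}}

```text
clock: 5.0
position: [0.5496, -0.0891, 0.2667]
ee_rot: [0.633, 0.774, -0.0, -0.0]
ft_force: [-5.1, -1.7, 6.0]
grip_width: 0.199
grasp_force: 29.7
```

```bash
cat > s.py <<'E'
from h import *
C=np.array([.509,-.1455])
o=manip.get_obs();p=o['position'];M=R.from_quat(o['ee_rot']).as_matrix();f=o['ft_force'];r=p[:2]-C
rh=r/np.hypot(*r);t=np.array([rh[1],-rh[0]])
print('t',round(o['clock'],2),'r',np.hypot(*r).round(4),'ang',np.degrees(np.arctan2(r[1],r[0])).round(1),'yaw',np.degrees(np.arctan2(M[1,1],M[0,1])).round(1),'z',p[2].round(4))
print('F rad',(f[:2]@rh).round(1),'tan(cw)',(f[:2]@t).round(1),'z',f[2].round(1),'grasp',o['grasp_force'],'q',o['joint_pos'].round(2), 'v',(M.T@np.r_[-r,0]).round(4))
E
python3 s.py
```

```text
t 5.0 r 0.0695 ang 54.2 yaw 11.4 z 0.2667
F rad -4.3 tan(cw) -3.2 z 6.0 grasp 29.680758118629456 q [ 0.1   0.3  -0.03  1.8   0.01  1.04  0.27] v [-0.0472 -0.051   0.0001]
```

Emit:
{"name": "move_arm", "arguments": {
  "plan": [0,0,0.1,-0.0053,0.0045,-0.0004,0.01,0,0,0.2,-0.0111,0.0084,-0.0007,0.01,0,0,0.3,-0.0171,0.0117,-0.001,0.01,0,0,0.4,-0.0235,0.0144,-0.0014,0.01,0,0,0.5,-0.0302,0.0164,-0.0018,0.01,0,0,0.6,-0.037,0.0178,-0.0021,0.01]
}}

```text
clock: 5.75
position: [0.5743, -0.1215, 0.2687]
ee_rot: [0.834, 0.551, -0.001, -0.001]
ft_force: [-6.4, 1.1, 6.6]
grip_width: 0.199
grasp_force: 29.7
```

```bash
python3 s.py
```

```text
t 5.75 r 0.0696 ang 20.2 yaw -23.1 z 0.2687
F rad -5.6 tan(cw) -3.2 z 6.6 grasp 29.69024956226349 q [ 0.06  0.36  0.08  1.73 -0.03  1.06 -0.25] v [-0.0477 -0.0507  0.0001]
```

Emit:
{"name": "move_arm", "arguments": {
  "plan": [0,0,0.1,-0.0053,0.0045,-0.0004,0.01,0,0,0.2,-0.0111,0.0084,-0.0007,0.01,0,0,0.3,-0.0171,0.0117,-0.001,0.01,0,0,0.4,-0.0235,0.0144,-0.0014,0.01,0,0,0.5,-0.0302,0.0164,-0.0018,0.01,0,0,0.6,-0.037,0.0178,-0.0021,0.01,0,0,0.6,-0.037,0.0178,-0.0021,0.01]
}}

```text
clock: 6.62
position: [0.5764, -0.1622, 0.2708]
ee_rot: [0.96, 0.281, -0.0, -0.001]
ft_force: [-4.8, 1.2, 6.6]
grip_width: 0.202
grasp_force: 29.6
```

```bash
python3 s.py
```

```text
t 6.62 r 0.0694 ang -14.0 yaw -57.4 z 0.2708
F rad -5.0 tan(cw) -0.0 z 6.6 grasp 29.57048088312149 q [ 0.04  0.38  0.2   1.7  -0.08  1.07 -0.74] v [-0.0477 -0.0504  0.0001]
```

Emit:
{"name": "move_arm", "arguments": {
  "plan": [0,0,0.05,-0.0026,0.0023,-0.0002,0.01,0,0,0.1,-0.0053,0.0045,-0.0004,0.01,0,0,0.15,-0.0082,0.0065,-0.0005,0.01]
}}

```text
clock: 7.0
position: [0.5733, -0.1714, 0.2713]
ee_rot: [0.978, 0.209, -0.0, -0.001]
ft_force: [-2.1, 3.5, 5.3]
grip_width: 0.202
grasp_force: 29.4
```

```bash
python3 s.py
```

```text
t 7.0 r 0.0693 ang -21.9 yaw -65.9 z 0.2713
F rad -3.3 tan(cw) -2.5 z 5.3 grasp 29.439896643161774 q [ 0.03  0.38  0.23  1.7  -0.1   1.07 -0.86] v [-0.0481 -0.0499  0.0001]
```

```bash
cat >> s.py <<'E'
mz=o['torque'][2]+r[0]*f[1]-r[1]*f[0]; print('M_hub',mz.round(3),'eq handle N',(mz/.07).round(1),'tz',o['torque'][2].round(3))
E
python3 s.py
python3 - <<'E'
from h import *
c,T=shot('scene')
for l in ['lever_hub','lever_grip','lever']: find(c,T,l)
c,T=shot('side')
for l in ['lever_hub','lever_grip','lever']: find(c,T,l)
E
```

```text
t 7.0 r 0.0693 ang -21.9 yaw -65.9 z 0.2713
F rad -3.3 tan(cw) -2.5 z 5.3 grasp 29.439896643161774 q [ 0.03  0.38  0.23  1.7  -0.1   1.07 -0.86] v [-0.0481 -0.0499  0.0001]
M_hub 0.583 eq handle N 8.3 tz 0.41
lever_hub tip_of [ 0.707   0.0939 -0.0021] 0.18
lever_grip tip_of [ 0.5724 -0.1701  0.1144] 0.61
lever_grip tip_of [ 0.6149 -0.3989 -0.0019] 0.24
lever tip_of [ 0.5104 -0.1471  0.0717] 0.42
lever_hub tip_of [ 0.5089 -0.07    0.0014] 0.7
lever_hub tip_of [ 0.4644 -0.4471  0.0009] 0.15
lever_grip tip_of [ 0.5705 -0.1712  0.1165] 0.85
lever_grip tip_of [7.047e-01 3.040e-01 2.000e-04] 0.31
lever tip_of [ 0.5044 -0.1474  0.0708] 0.66
lever tip_of [ 0.6099 -0.3962  0.0011] 0.61
```

Emit:
{"name": "move_arm", "arguments": {
  "plan": [0,0,0.05,-0.0026,0.0023,-0.0002,0.01]
}}

```text
clock: 7.52
position: [0.572, -0.1744, 0.2716]
ee_rot: [0.983, 0.185, 0.0, -0.001]
ft_force: [-3.6, 3.6, 4.8]
grip_width: 0.203
grasp_force: 29.5
```

```bash
python3 s.py
```

```text
t 7.53 r 0.0693 ang -24.6 yaw -68.7 z 0.2716
F rad -4.7 tan(cw) -1.8 z 4.8 grasp 29.459955096244812 q [ 0.03  0.38  0.23  1.7  -0.1   1.07 -0.9 ] v [-0.0482 -0.0498  0.    ]
M_hub 0.442 eq handle N 6.3 tz 0.319
```

Emit:
{"name": "move_arm", "arguments": {
  "plan": [0,0,0.03,-0.0015,0.0014,-0.0001,0.01,0,0,0.06,-0.0031,0.0028,-0.0002,0.01]
}}

```text
clock: 7.78
position: [0.5701, -0.1784, 0.2718]
ee_rot: [0.988, 0.155, 0.0, -0.001]
ft_force: [-3.0, 4.9, 5.6]
grip_width: 0.199
grasp_force: 29.5
```

```bash
python3 s.py|cut -c1-90
```

```text
t 7.78 r 0.0694 ang -28.3 yaw -72.2 z 0.2718
F rad -5.0 tan(cw) -2.9 z 5.6 grasp 29.532507956027985 q [ 0.03  0.38  0.25  1.7  -0.11  1
M_hub 0.522 eq handle N 7.5 tz 0.32
```

Emit:
{"name": "move_arm", "arguments": {
  "plan": [0,0,0.03,-0.0015,0.0014,-0.0001,0.01,0,0,0.06,-0.0031,0.0028,-0.0002,0.01]
}}

```text
clock: 8.02
position: [0.568, -0.182, 0.272]
ee_rot: [0.992, 0.125, 0.0, -0.001]
ft_force: [-2.1, 3.8, 5.4]
grip_width: 0.202
grasp_force: 29.5
```

```bash
python3 s.py|cut -c1-90
```

```text
t 8.03 r 0.0694 ang -31.7 yaw -75.6 z 0.272
F rad -3.8 tan(cw) -2.2 z 5.4 grasp 29.48489874601364 q [ 0.02  0.38  0.26  1.71 -0.11  1.
M_hub 0.464 eq handle N 6.6 tz 0.313
```

Emit:
{"name": "move_arm", "arguments": {
  "plan": [0,0,0.03,-0.0015,0.0014,-0.0001,0.01,0,0,0.06,-0.0031,0.0028,-0.0002,0.01]
}}

```text
clock: 8.28
position: [0.5657, -0.1855, 0.2722]
ee_rot: [0.995, 0.095, 0.0, -0.001]
ft_force: [-3.3, 4.8, 4.6]
grip_width: 0.203
grasp_force: 29.5
```

```bash
python3 s.py|cut -c1-90
```

```text
t 8.28 r 0.0694 ang -35.2 yaw -79.0 z 0.2722
F rad -5.5 tan(cw) -2.0 z 4.6 grasp 29.500672817230225 q [ 0.02  0.38  0.27  1.71 -0.11  1
M_hub 0.45 eq handle N 6.4 tz 0.311
```

Emit:
{"name": "move_arm", "arguments": {
  "plan": [0,0,0.03,-0.0015,0.0014,-0.0001,0.01,0,0,0.06,-0.0031,0.0028,-0.0002,0.01]
}}

```text
clock: 8.52
position: [0.5633, -0.1888, 0.2724]
ee_rot: [0.998, 0.066, 0.0, -0.001]
ft_force: [-2.0, 4.8, 4.9]
grip_width: 0.2
grasp_force: 29.5
```

```bash
python3 s.py|cut -c1-90
```

```text
t 8.53 r 0.0694 ang -38.6 yaw -82.5 z 0.2724
F rad -4.6 tan(cw) -2.5 z 4.9 grasp 29.50487583875656 q [ 0.02  0.38  0.28  1.71 -0.12  1.
M_hub 0.497 eq handle N 7.1 tz 0.322
```

Emit:
{"name": "move_arm", "arguments": {
  "plan": [0,0,0.03,-0.0015,0.0014,-0.0001,0.01,0,0,0.06,-0.0031,0.0028,-0.0002,0.01]
}}

```text
clock: 8.78
position: [0.5606, -0.192, 0.2726]
ee_rot: [0.999, 0.036, 0.0, -0.001]
ft_force: [-2.3, 4.8, 4.7]
grip_width: 0.202
grasp_force: 29.5
```

```bash
python3 s.py|cut -c1-90
```

```text
t 8.78 r 0.0695 ang -42.0 yaw -85.9 z 0.2726
F rad -5.0 tan(cw) -2.0 z 4.7 grasp 29.496967792510986 q [ 0.01  0.37  0.29  1.72 -0.12  1
M_hub 0.495 eq handle N 7.1 tz 0.356
```

Emit:
{"name": "move_arm", "arguments": {
  "plan": [0,0,0.03,-0.0015,0.0014,-0.0001,0.01,0,0,0.06,-0.0031,0.0028,-0.0002,0.01]
}}

```text
clock: 9.02
position: [0.5577, -0.195, 0.2728]
ee_rot: [1.0, 0.006, 0.0, -0.001]
ft_force: [-1.9, 3.6, 5.6]
grip_width: 0.206
grasp_force: 29.5
```

```bash
python3 s.py|cut -c1-90
```

```text
t 9.03 r 0.0695 ang -45.4 yaw -89.4 z 0.2728
F rad -3.9 tan(cw) -1.2 z 5.6 grasp 29.489555060863495 q [ 0.01  0.37  0.31  1.72 -0.13  1
M_hub 0.448 eq handle N 6.4 tz 0.366
```

Emit:
{"name": "move_arm", "arguments": {
  "plan": [0,0,0.03,-0.0015,0.0014,-0.0001,0.01,0,0,0.06,-0.0031,0.0028,-0.0002,0.01]
}}

```text
clock: 9.28
position: [0.5547, -0.1979, 0.273]
ee_rot: [1.0, -0.024, 0.0, -0.001]
ft_force: [-1.3, 5.9, 6.1]
grip_width: 0.198
grasp_force: 29.4
```

```bash
python3 s.py|cut -c1-90
```

```text
t 9.28 r 0.0695 ang -48.9 yaw -92.8 z 0.273
F rad -5.3 tan(cw) -2.9 z 6.1 grasp 29.43161576986313 q [ 0.    0.37  0.32  1.73 -0.13  1.
M_hub 0.543 eq handle N 7.8 tz 0.341
```

Emit:
{"name": "move_arm", "arguments": {
  "plan": [0,0,0.03,-0.0015,0.0014,-0.0001,0.01,0,0,0.06,-0.0031,0.0028,-0.0002,0.01]
}}

```text
clock: 9.52
position: [0.5515, -0.2006, 0.2732]
ee_rot: [0.999, -0.054, 0.0, -0.001]
ft_force: [-1.4, 4.0, 5.3]
grip_width: 0.2
grasp_force: 29.5
```

```bash
python3 s.py|cut -c1-90
```

```text
t 9.53 r 0.0695 ang -52.3 yaw -96.2 z 0.2732
F rad -4.0 tan(cw) -1.3 z 5.3 grasp 29.46487069129944 q [-0.    0.36  0.33  1.73 -0.13  1.
M_hub 0.437 eq handle N 6.2 tz 0.344
```

Emit:
{"name": "move_arm", "arguments": {
  "plan": [0,0,0.03,-0.0015,0.0014,-0.0001,0.01,0,0,0.06,-0.0031,0.0028,-0.0002,0.01]
}}

```text
clock: 9.78
position: [0.5481, -0.203, 0.2734]
ee_rot: [0.996, -0.084, 0.0, -0.001]
ft_force: [-1.5, 4.3, 4.9]
grip_width: 0.201
grasp_force: 29.5
```

```bash
python3 s.py|cut -c1-90
```

```text
t 9.78 r 0.0696 ang -55.8 yaw -99.7 z 0.2734
F rad -4.4 tan(cw) -1.2 z 4.9 grasp 29.481979608535767 q [-0.01  0.36  0.34  1.74 -0.14  1
M_hub 0.405 eq handle N 5.8 tz 0.323
```

Emit:
{"name": "move_arm", "arguments": {
  "plan": [0,0,0.03,-0.0015,0.0014,-0.0001,0.01,0,0,0.06,-0.0031,0.0028,-0.0002,0.01]
}}

```text
clock: 10.02
position: [0.5446, -0.2053, 0.2736]
ee_rot: [0.993, -0.114, 0.0, -0.001]
ft_force: [-0.7, 4.6, 4.4]
grip_width: 0.204
grasp_force: 29.4
```

```bash
python3 s.py|cut -c1-90
```

```text
t 10.03 r 0.0696 ang -59.3 yaw -103.1 z 0.2736
F rad -4.3 tan(cw) -1.7 z 4.4 grasp 29.43214327096939 q [-0.01  0.35  0.35  1.75 -0.14  1.
M_hub 0.533 eq handle N 7.6 tz 0.411
```

Emit:
{"name": "move_arm", "arguments": {
  "plan": [0,0,0.03,-0.0015,0.0014,-0.0001,0.01,0,0,0.06,-0.0031,0.0028,-0.0002,0.01]
}}

```text
clock: 10.28
position: [0.5409, -0.2074, 0.2738]
ee_rot: [0.99, -0.144, 0.0, -0.0]
ft_force: [-1.3, 4.9, 5.6]
grip_width: 0.2
grasp_force: 29.5
```

```bash
python3 s.py|cut -c1-90
```

```text
t 10.28 r 0.0697 ang -62.7 yaw -106.6 z 0.2738
F rad -5.0 tan(cw) -1.1 z 5.6 grasp 29.452940225601196 q [-0.02  0.35  0.37  1.76 -0.14  1
M_hub 0.435 eq handle N 6.2 tz 0.358
```

Emit:
{"name": "move_arm", "arguments": {
  "plan": [0,0,0.03,-0.0015,0.0014,-0.0001,0.01,0,0,0.06,-0.0031,0.0028,-0.0002,0.01]
}}

```text
clock: 10.52
position: [0.5372, -0.2092, 0.2741]
ee_rot: [0.985, -0.174, 0.0, -0.0]
ft_force: [0.4, 5.0, 5.3]
grip_width: 0.202
grasp_force: 29.5
```

```bash
python3 s.py|cut -c1-90
```

```text
t 10.53 r 0.0697 ang -66.1 yaw -110.0 z 0.2741
F rad -4.4 tan(cw) -2.4 z 5.3 grasp 29.476577639579773 q [-0.02  0.34  0.38  1.76 -0.14  1
M_hub 0.549 eq handle N 7.8 tz 0.384
```

Emit:
{"name": "move_arm", "arguments": {
  "plan": [0,0,0.03,-0.0015,0.0014,-0.0001,0.01,0,0,0.06,-0.0031,0.0028,-0.0002,0.01]
}}

```text
clock: 10.78
position: [0.5333, -0.2108, 0.2743]
ee_rot: [0.979, -0.203, 0.001, -0.0]
ft_force: [-0.5, 5.8, 4.9]
grip_width: 0.2
grasp_force: 29.4
```

```bash
python3 s.py|cut -c1-90
```

```text
t 10.78 r 0.0697 ang -69.6 yaw -113.5 z 0.2743
F rad -5.6 tan(cw) -1.6 z 4.9 grasp 29.429190158843994 q [-0.03  0.34  0.39  1.77 -0.15  1
M_hub 0.472 eq handle N 6.7 tz 0.36
```

Emit:
{"name": "move_arm", "arguments": {
  "plan": [0,0,0.03,-0.0015,0.0014,-0.0001,0.01,0,0,0.06,-0.0031,0.0028,-0.0002,0.01]
}}

```text
clock: 11.02
position: [0.5294, -0.2122, 0.2745]
ee_rot: [0.973, -0.233, 0.001, -0.0]
ft_force: [0.3, 5.0, 4.7]
grip_width: 0.199
grasp_force: 29.5
```

```bash
python3 s.py|cut -c1-90
```

```text
t 11.03 r 0.0697 ang -73.0 yaw -116.9 z 0.2745
F rad -4.7 tan(cw) -1.8 z 4.7 grasp 29.466738402843475 q [-0.03  0.33  0.4   1.78 -0.15  1
M_hub 0.433 eq handle N 6.2 tz 0.308
```

Emit:
{"name": "move_arm", "arguments": {
  "plan": [0,0,0.03,-0.0015,0.0014,-0.0001,0.01,0,0,0.05,-0.0026,0.0023,-0.0002,0.01]
}}

```text
clock: 11.28
position: [0.526, -0.2131, 0.2747]
ee_rot: [0.966, -0.257, 0.001, -0.0]
ft_force: [0.0, 4.8, 4.6]
grip_width: 0.199
grasp_force: 29.4
```

```bash
python3 s.py|cut -c1-90
```

```text
t 11.28 r 0.0697 ang -75.9 yaw -119.8 z 0.2747
F rad -4.7 tan(cw) -1.2 z 4.6 grasp 29.44754809141159 q [-0.04  0.33  0.41  1.79 -0.15  1.
M_hub 0.396 eq handle N 5.7 tz 0.314
```

Emit:
{"name": "move_arm", "arguments": {
  "plan": [0,0,0.03,-0.0015,0.0014,-0.0001,0.01,0,0,0.05,-0.0026,0.0023,-0.0002,0.01]
}}

```text
clock: 11.52
position: [0.5238, -0.2131, 0.275]
ee_rot: [0.96, -0.281, 0.002, -0.001]
ft_force: [10.6, 7.7, -1.5]
grip_width: 0.203
grasp_force: 29.2
```

```bash
python3 s.py|cut -c1-90
```

```text
t 11.53 r 0.0692 ang -77.7 yaw -122.6 z 0.275
F rad -5.2 tan(cw) -12.0 z -1.5 grasp 29.23173576593399 q [-0.05  0.32  0.42  1.8  -0.15  
M_hub 1.112 eq handle N 15.9 tz 0.283
```

The end stop is felt at about 16 N equivalent. I'll ease back slightly, hold, then release.

Emit:
{"name": "move_arm", "arguments": {
  "plan": [0,0,-0.02,0.001,-0.001,0.0,0.01,0,0,-0.03,0.0016,-0.0014,0.0,0.01,0,0,-0.03,0.0016,-0.0014,0.0,0.01]
}}

```text
clock: 11.9
position: [0.525, -0.2132, 0.2747]
ee_rot: [0.964, -0.266, 0.001, -0.001]
ft_force: [2.1, 6.4, 3.7]
grip_width: 0.2
grasp_force: 29.8
```

```bash
python3 s.py
```

```text
t 11.9 r 0.0696 ang -76.7 yaw -120.9 z 0.2747
F rad -5.7 tan(cw) -3.5 z 3.7 grasp 29.77473556995392 q [-0.04  0.33  0.41  1.79 -0.15  1.05 -1.68] v [-0.0485 -0.0499  0.    ]
M_hub 0.113 eq handle N 1.6 tz -0.134
```

Emit:
{"name": "move_arm", "arguments": {
  "plan": [0,0,0,0,0,0,0.05,0,0,0,0,0,0,0.05,0,0,0,0,0,0,0.05,0,0,0,0,0,-0.03,0.05,0,0,0,0,0,-0.07,0.05,0,0,0,0,0,-0.09,0.05]
}}

```text
clock: 12.65
position: [0.5244, -0.2146, 0.3666]
ee_rot: [0.964, -0.267, 0.001, 0.0]
ft_force: [0.2, 0.5, 0.4]
grip_width: 0.586
grasp_force: 0.0
```

```bash
cat > g.py <<'E'
from h import *
import sys
# rows in current tool axes to a target with vertical tool, tool y at yaw
def goal(p,yaw):
    o=manip.get_obs();M=R.from_quat(o['ee_rot']).as_matrix()
    y=np.array([np.cos(yaw),np.sin(yaw),0]);z=np.array([0,0,-1.]);G=np.c_[np.cross(y,z),y,z]
    print('rot',R.from_matrix(M.T@G).as_rotvec().round(4),'shift',(M.T@(np.array(p)-o['position'])).round(4),'at',o['position'].round(4),round(o['clock'],2),'q7',o['joint_pos'][6].round(2))
if __name__=='__main__': a=list(map(float,sys.argv[1:]));goal(a[:3],a[3])
E
python3 g.py .51 -.06 .36 0.0
python3 - <<'E'
from h import *
c,T=shot('side')
for l in ['lever_hub','lever_grip','lever','cassette','cassette_grip']: find(c,T,l)
E
```

```text
rot [ 2.2000e-03 -1.9000e-03 -2.1107e+00] shift [-0.0918 -0.1252  0.0064] at [ 0.5244 -0.2146  0.3666] 12.65 q7 -1.72
lever_hub tip_of [ 0.5078 -0.1456  0.0901] 0.59
lever_hub tip_of [ 0.5228 -0.2139  0.1208] 0.17
lever_grip tip_of [ 0.5245 -0.2131  0.1169] 0.57
lever tip_of [ 0.5058 -0.1483  0.076 ] 0.58
lever tip_of [0.4952 0.2692 0.0022] 0.28
cassette tip_of [0.3025 0.2508 0.005 ] 0.88
cassette tip_of [ 0.5103 -0.0522  0.0123] 0.72
cassette tip_of [ 0.3344 -0.1022  0.0026] 0.64
cassette_grip tip_of [ 0.3294 -0.1096  0.0553] 0.86
cassette_grip tip_of [0.2976 0.2538 0.0559] 0.78
cassette_grip tip_of [ 0.5041 -0.0502  0.0672] 0.69
```

Emit:
{"name": "move_arm", "arguments": {
  "plan": [0,0,-0.176,-0.01,-0.015,0,0.06,0,0,-0.352,-0.02,-0.03,0,0.06,0,0,-0.528,-0.035,-0.045,0,0.06,0,0,-0.704,-0.05,-0.065,0,0.06,0,0,-0.88,-0.065,-0.085,0,0.06,0,0,-1.056,-0.08,-0.105,0,0.06,0,0,-1.232,-0.092,-0.125,0,0.06,0,0,-1.408,-0.092,-0.125,0,0.06,0,0,-1.584,-0.092,-0.125,0,0.06,0,0,-1.76,-0.092,-0.125,0,0.06,0,0,-1.936,-0.092,-0.125,0,0.06,0,0,-2.111,-0.092,-0.125,0,0.06]
}}

```text
clock: 14.45
position: [0.5093, -0.0596, 0.3633]
ee_rot: [0.705, 0.71, -0.001, -0.001]
ft_force: [0.2, -0.6, -0.2]
grip_width: 0.702
grasp_force: 0.0
```

```bash
python3 g.py .51 -.051 .228 0.0
python3 - <<'E'
from h import *
c,T=shot('wrist')
for l in ['cassette','cassette_grip','bed']: find(c,T,l)
save(c,'w4.png')
E
```

```text
rot [-0.0018 -0.      0.0068] shift [0.0086 0.001  0.1353] at [ 0.5093 -0.0596  0.3633] 14.45 q7 0.05
cassette tip_of [ 0.5077 -0.0525  0.0076] 0.68
cassette tip_of [ 0.331  -0.1038 -0.0013] 0.62
cassette_grip tip_of [ 0.5016 -0.0514  0.0665] 0.89
cassette_grip tip_of [ 0.3307 -0.1075  0.0543] 0.72
bed tip_of [ 0.5067 -0.0789  0.0095] 0.45
```

View pics/w4.png

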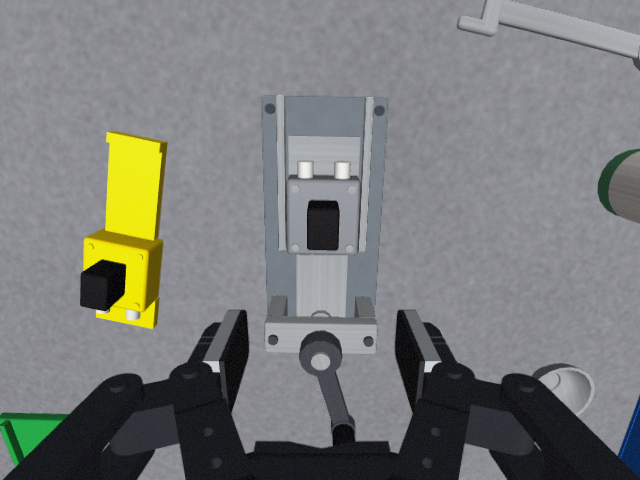

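The grip block is at about (323,228), centred, and the lever is wound open. Descending to grip it.

Emit:
{"name": "move_arm", "arguments": {
  "plan": [0,0,0,0.004,0.001,0.04,0.06,0,0,0.007,0.009,0.001,0.08,0.06,0,0,0.007,0.009,0.001,0.115,0.06,0,0,0.007,0.009,0.001,0.135,0.06,0,0,0.007,0.009,0.001,0.135,0.06,0,0,0.007,0.009,0.001,0.135,0.01,0,0,0.007,0.009,0.001,0.135,0.01,0,0,0.007,0.009,0.001,0.135,0.01,0,0,0.007,0.009,0.001,0.135,0.01],
  "squeeze": 60
}}

```text
clock: 15.78
position: [0.5109, -0.0506, 0.2305]
ee_rot: [0.709, 0.705, 0.001, 0.001]
ft_force: [-2.1, -0.2, 6.4]
grip_width: 0.246
grasp_force: 60.6
```

```bash
python3 g.py .51 -.006 .228 0.0; python3 s.py|cut -c1-90
```

```text
rot [ 0.0016 -0.0001 -0.0062] shift [ 0.0446 -0.0012  0.0025] at [ 0.5109 -0.0506  0.2305] 15.78 q7 0.04
t 15.78 r 0.0949 ang 88.9 yaw -0.4 z 0.2305
F rad -0.3 tan(cw) -2.1 z 6.4 grasp 60.56295990943909 q [-0.12  0.26  0.15  1.95 -0.05  0.
M_hub 0.252 eq handle N 3.6 tz 0.057
```

Emit:
{"name": "move_arm", "arguments": {
  "plan": [0,0,0,0.008,0,0,0.01,0,0,0,0.016,0,0,0.01,0,0,0,0.024,0,0,0.01,0,0,0,0.032,0,0,0.01,0,0,0,0.04,0,0,0.01,0,0,0,0.05,0,0,0.01,0,0,0,0.05,0,0,0.01]
}}

```text
clock: 16.65
position: [0.5114, 0.0, 0.2305]
ee_rot: [0.709, 0.705, 0.001, 0.001]
ft_force: [-0.9, 1.4, 5.4]
grip_width: 0.247
grasp_force: 60.5
```

```bash
python3 s.py
python3 - <<'E'
from h import *
c,T=shot('side')
for l in ['lever','cassette','cassette_grip','cassette_mid','tray','tray_in']: find(c,T,l)
save(c,'s2.png')
E
```

```text
t 16.65 r 0.1455 ang 89.1 yaw -0.3 z 0.2305
F rad 1.4 tan(cw) -0.9 z 5.4 grasp 60.489617586135864 q [-0.19  0.26  0.12  1.95 -0.04  0.93 -0.06] v [-1.455e-01 -1.500e-03 -1.000e-04]
M_hub 0.023 eq handle N 0.3 tz -0.108
lever tip_of [ 0.5102 -0.1476  0.0764] 0.59
cassette tip_of [ 0.515  -0.0047  0.0148] 0.88
cassette tip_of [ 0.3349 -0.1051  0.0014] 0.84
cassette tip_of [0.302  0.2515 0.0017] 0.61
cassette_grip tip_of [0.3005 0.251  0.058 ] 0.94
cassette_grip tip_of [ 5.059e-01 -4.000e-04  6.750e-02] 0.87
cassette_grip tip_of [ 0.3295 -0.1055  0.055 ] 0.85
cassette_mid tip_of [ 0.337  -0.0816  0.0014] 0.97
cassette_mid tip_of [ 0.5078 -0.0287  0.0147] 0.96
cassette_mid tip_of [ 0.2706  0.258  -0.0014] 0.91
tray tip_of [0.4955 0.2664 0.0032] 0.81
tray tip_of [0.7026 0.0919 0.0054] 0.23
tray_in tip_of [0.4997 0.2671 0.0118] 0.85
```

View pics/s2.png

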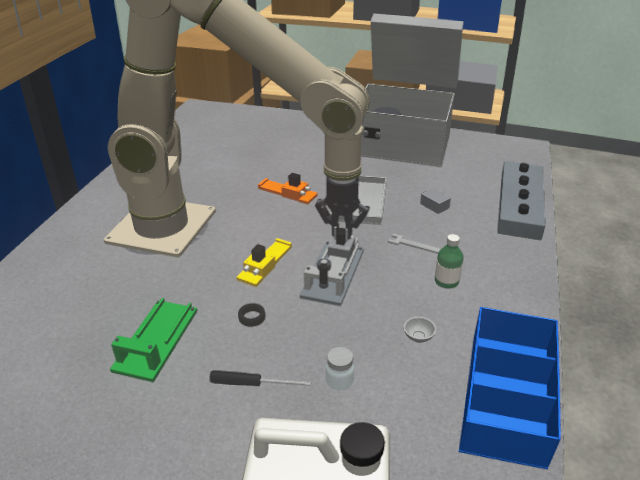

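The side view shows the cassette slid forward under the gripper at (340,235), clear of the bridge. Lifting straight up.

Emit:
{"name": "move_arm", "arguments": {
  "plan": [0,0,0,0,0,-0.01,0.01,0,0,0,0,0,-0.03,0.01,0,0,0,0,0,-0.06,0.01,0,0,0,0,0,-0.09,0.01,0,0,0,0,0,-0.12,0.01,0,0,0,0,0,-0.12,0.01]
}}

```text
clock: 17.75
position: [0.5112, -0.0005, 0.3517]
ee_rot: [0.709, 0.705, 0.002, 0.001]
ft_force: [0.5, -0.1, -4.2]
grip_width: 0.244
grasp_force: 59.4
```

```bash
python3 s.py
python3 - <<'E'
from h import *
for n in ['scene','side','wrist']:
    c,T=shot(n)
    print(n)
    for l in ['tray','tray_in','cassette']: find(c,T,l)
    for s in manip.silhouettes(c,'tray')[:1]:
        m=s['pixels'].astype(np.uint8);cs,_=cv2.findContours(m,0,2);k=max(cs,key=cv2.contourArea)[:,0,:]
        P=np.array([ray(c,T,u,.025)[:2] for u in k]);print(s['conf'],cv2.minAreaRect((P*1000).astype(np.float32)))
    if n=='wrist': save(c,'w5.png')
E
```

```text
t 17.75 r 0.145 ang 89.1 yaw -0.3 z 0.3517
F rad -0.1 tan(cw) 0.5 z -4.2 grasp 59.40682411193848 q [-0.2   0.12  0.12  1.84 -0.02  1.18 -0.08] v [-1.45e-01 -1.30e-03 -1.00e-04]
M_hub -0.067 eq handle N -1.0 tz 0.002
scene
tray tip_of [ 0.4979  0.2601 -0.0058] 0.97
tray tip_of [ 0.5245 -0.2119  0.1198] 0.75
tray_in tip_of [0.4986 0.268  0.0022] 0.65
cassette tip_of [ 0.335  -0.1079 -0.0039] 0.66
cassette tip_of [0.5086 0.     0.1301] 0.63
cassette tip_of [ 0.305   0.2499 -0.0016] 0.63
0.83 ((504.0795593261719, 258.1789245605469), (151.80430603027344, 232.9966278076172), 8.186473846435547)
side
tray tip_of [0.4942 0.2635 0.0018] 0.6
tray_in tip_of [0.4962 0.2673 0.0095] 0.71
tray_in tip_of [ 0.5089 -0.1489  0.0754] 0.59
cassette tip_of [ 0.3357 -0.1025  0.004 ] 0.92
cassette tip_of [ 0.5143 -0.0017  0.1278] 0.71
cassette tip_of [0.2997 0.2528 0.0042] 0.71
0.71 ((520.979736328125, 252.03089904785156), (93.46656799316406, 261.149169921875), 8.451287269592285)
wrist
cassette tip_of [ 0.5081 -0.0047  0.1261] 0.77
cassette tip_of [ 0.3336 -0.1032 -0.0019] 0.64
cassette tip_of [ 0.5033 -0.001   0.1852] 0.5
0.7 ((496.8143310546875, 150.40040588378906), (15.026554107666016, 114.15057373046875), 89.49054718017578)
```

View pics/w5.png

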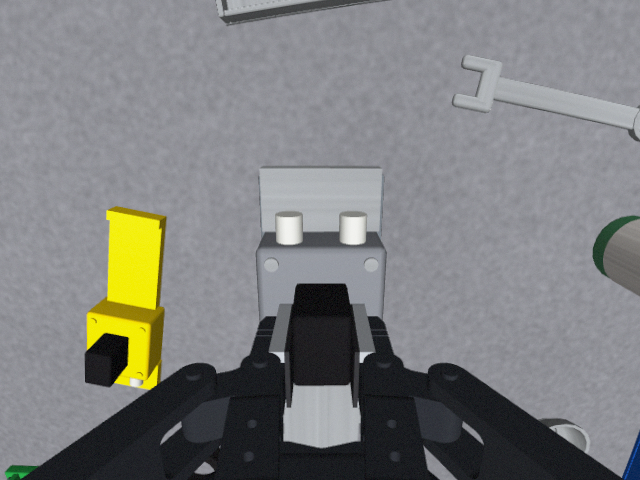

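The wrist view shows the cassette held level. The tray's near edge, (228,22) to (390,0), gives a tray yaw of about +8°, matching the silhouette fit. Carrying it over.

Emit:
{"name": "move_arm", "arguments": {
  "plan": [0,0,0,0.01,0,0,0.01,0,0,-0.02,0.035,-0.002,0,0.01,0,0,-0.04,0.07,-0.004,0,0.01,0,0,-0.06,0.11,-0.006,0,0.01,0,0,-0.08,0.15,-0.008,0,0.01,0,0,-0.1,0.19,-0.01,0,0.01,0,0,-0.12,0.225,-0.012,0,0.01,0,0,-0.145,0.255,-0.014,0,0.01,0,0,-0.145,0.28,-0.016,0,0.01,0,0,-0.145,0.294,-0.017,0,0.01,0,0,-0.145,0.294,-0.017,0,0.01]
}}

```text
clock: 19.88
position: [0.4952, 0.2946, 0.3493]
ee_rot: [0.656, 0.755, -0.0, -0.0]
ft_force: [0.3, -0.3, -3.0]
grip_width: 0.244
grasp_force: 59.3
```

```bash
python3 g.py .493 .294 .2225 0.14
python3 - <<'E'
from h import *
c,T=shot('scene');P=[]
for l in ['tray_in','tray','cassette','cassette_mid']: find(c,T,l)
save(c,'sc2.png')
c,T=shot('wrist')
for l in ['tray_in','tray','cassette','cassette_mid']: find(c,T,l)
save(c,'w6.png')
E
```

```text
rot [-0.0003 -0.0001  0.001 ] shift [-0.0003 -0.0022  0.1268] at [0.4952 0.2946 0.3493] 19.88 q7 -0.5
tray_in tip_of [0.4962 0.2678 0.0034] 0.97
tray tip_of [ 0.4948  0.2622 -0.008 ] 0.72
cassette tip_of [ 0.3342 -0.1057 -0.0011] 0.93
cassette tip_of [0.4939 0.296  0.1289] 0.73
cassette tip_of [ 0.3025  0.2512 -0.0009] 0.66
cassette_mid tip_of [ 0.2777  0.2576 -0.0042] 0.86
cassette_mid tip_of [ 0.3387 -0.0803  0.0033] 0.74
cassette_mid tip_of [0.4976 0.2644 0.1312] 0.71
cassette tip_of [0.4975 0.2903 0.127 ] 0.94
cassette tip_of [ 0.2982  0.2513 -0.0033] 0.57
cassette_mid tip_of [0.2749 0.2612 0.0011] 0.74
```

View pics/w6.png

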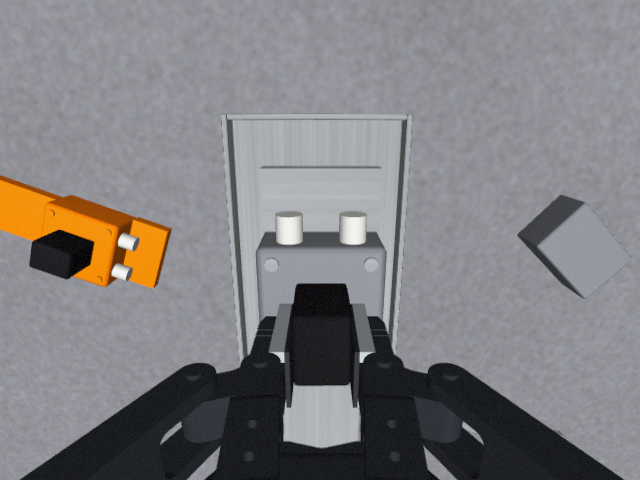

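The cassette is aligned and centred over the tray. Lowering, slow at the end.

Emit:
{"name": "move_arm", "arguments": {
  "plan": [0,0,0,0,-0.002,0.02,0.01,0,0,0,0,-0.002,0.045,0.01,0,0,0,0,-0.002,0.07,0.01,0,0,0,0,-0.002,0.09,0.01,0,0,0,0,-0.002,0.105,0.01,0,0,0,0,-0.002,0.112,0.01,0,0,0,0,-0.002,0.116,0.01,0,0,0,0,-0.002,0.118,0.01,0,0,0,0,-0.002,0.12,0.01,0,0,0,0,-0.002,0.12,0.01]
}}

```text
clock: 21.62
position: [0.4936, 0.2933, 0.2297]
ee_rot: [0.656, 0.755, 0.0, 0.0]
ft_force: [-0.1, 0.3, -3.1]
grip_width: 0.243
grasp_force: 59.3
```

```bash
python3 g.py .493 .294 .2225 0.14; python3 s.py|cut -c1-60
```

```text
rot [ 0.0003 -0.0001 -0.001 ] shift [ 0.0008 -0.0005  0.0072] at [0.4936 0.2933 0.2297] 21.62 q7 -0.51
t 21.62 r 0.439 ang 92.0 yaw 8.0 z 0.2297
F rad 0.3 tan(cw) -0.1 z -3.1 grasp 59.281681180000305 q [-0
M_hub 0.053 eq handle N 0.8 tz 0.028
```

Emit:
{"name": "move_arm", "arguments": {
  "plan": [0,0,0,0,0,0.002,0.01,0,0,0,0,0,0.004,0.01,0,0,0,0,0,0.006,0.01,0,0,0,0,0,0.007,0.01,0,0,0,0,0,0.007,0.01]
}}

```text
clock: 22.25
position: [0.4936, 0.2933, 0.2227]
ee_rot: [0.656, 0.755, 0.0, 0.0]
ft_force: [-1.1, -0.9, -0.1]
grip_width: 0.244
grasp_force: 59.6
```

```bash
python3 s.py|cut -c1-60
```

```text
t 22.25 r 0.439 ang 92.0 yaw 8.0 z 0.2227
F rad -0.9 tan(cw) -1.2 z -0.1 grasp 59.57056760787964 q [-0
M_hub 0.456 eq handle N 6.5 tz -0.056
```

Emit:
{"name": "move_arm", "arguments": {
  "plan": [0,0,0,0,0,0.0005,0.01,0,0,0,0,0,0.001,0.01,0,0,0,0,0,0.001,0.01]
}}

```text
clock: 22.62
position: [0.4936, 0.2933, 0.2226]
ee_rot: [0.656, 0.754, 0.0, 0.0]
ft_force: [-5.4, -2.4, 11.0]
grip_width: 0.243
grasp_force: 61.2
```

Contact is firm at 11 N. Opening and rising.

Emit:
{"name": "move_arm", "arguments": {
  "plan": [0,0,0,0,0,-0.001,0.05,0,0,0,0,0,-0.001,0.05,0,0,0,0,0,-0.001,0.05,0,0,0,0,0,-0.02,0.05,0,0,0,0,0,-0.06,0.05,0,0,0,0,0,-0.1,0.05,0,0,0,0,0,-0.15,0.05,0,0,0,0,0,-0.15,0.05]
}}

```text
clock: 23.62
position: [0.4943, 0.2937, 0.3774]
ee_rot: [0.656, 0.754, 0.004, 0.001]
ft_force: [0.5, 1.1, -0.3]
grip_width: 0.583
grasp_force: 0.0
```

Run:
```python
from h import *
o=manip.get_obs();print(o['position'],o['ft_force'])
for n in ['side','wrist']:
    c,T=shot(n);print(n)
    for l in ['cassette','cassette_mid','tray_in','lever','lever_hub']: find(c,T,l)
save(c,'w7.png')
```

```text
[0.49430007 0.29370919 0.37735948] [ 0.47788653  1.07038628 -0.30891407]
side
cassette tip_of [0.4956 0.2925 0.0017] 0.84
cassette tip_of [ 0.3324 -0.1052  0.0027] 0.84
cassette tip_of [0.3053 0.2519 0.003 ] 0.56
cassette_mid tip_of [0.4932 0.2642 0.0049] 0.8
cassette_mid tip_of [ 0.3359 -0.0803 -0.003 ] 0.72
cassette_mid tip_of [0.2693 0.259  0.0007] 0.61
tray_in tip_of [0.4983 0.2658 0.0119] 0.9
lever tip_of [ 0.5081 -0.1488  0.0733] 0.52
lever_hub tip_of [ 0.5078 -0.1481  0.0923] 0.56
wrist
cassette tip_of [ 0.4929  0.2921 -0.0016] 0.84
cassette tip_of [ 0.3005  0.2488 -0.004 ] 0.71
cassette_mid tip_of [0.4985 0.268  0.0038] 0.8
```

View pics/w7.png

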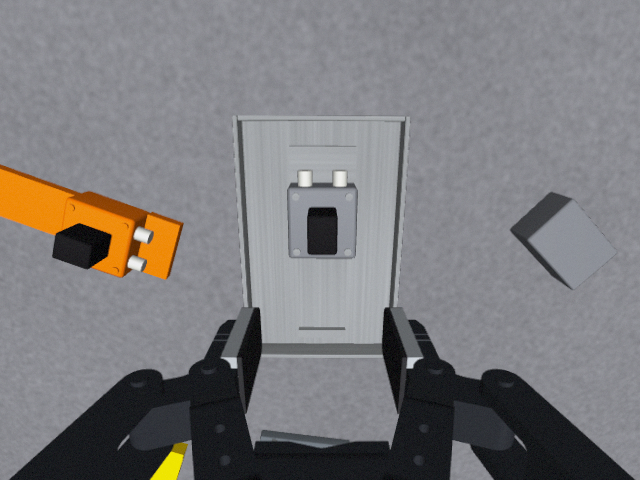

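The cassette (block at (322,222)) lies flat and centred inside the tray, released, with the gripper clear. Handing in.

```bash
python3 -c "from workcell import manip; print(manip.hand_in())"
```

```text
the job is handed in; nothing more can be done
None
```

I unscrewed the clamp clockwise to its felt end stop (about 16 N at the handle). I then slid the cassette out 50 mm, lifted it and set it down flat and centred in the tray, and handed the job in at about 24 s; no verdict came back.

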